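# Stand the slim bead tube in the cup under the bracelet bar

## Task

Two corked glass bead tubes lie on the sloping rest: take the slimmer one and stand it, cork up, in the wooden cup of the bracelet stand, fully home and upright. The stand's padded bar hangs over the cup too low for the tube to come straight down, so slip the bottom end into the flared mouth at a slant past the bar, then straighten it under the bar and lower it. It is glass: be gentle with it, and leave the thick tube and everything else on the table as they are.

Things in the scene. Friction and masses are not known exactly. Their poses are not given: they have to be found in the camera images.
- slim_mid (a point): centre of the slim corked glass bead tube, the one to move: 18 mm in diameter, 160 mm long, about 60 g; z runs along it from bottom end to cork end (80 mm each way). The cork is as wide as the tube; the bottom edge is rounded. It starts in either groove of the sloping rest, 20 degrees from level, cork end raised and to the robot's left, bottom end low and to its right
- slim_bottom (a point): centre of the slim tube's bottom end face; axes as for slim_mid
- fat_mid (a point): centre of the thick corked glass bead tube, 26 mm in diameter and 160 mm long, same axes, lying in the other groove, 84 mm from the slim tube; it stays there
- rest: fixed wooden sloping rest, 190 by 190 mm, origin on the table below its centre, x = downhill along the tubes. A tube lies on two V saddles, each 10 mm long, 60 mm below and 62 mm above its middle along its length, no higher than the slim tube's axis; between them it is free, with 40 mm of air below and 30 mm beside it. A stop plate stands at the bottom end, 9 mm above the slim tube's axis
- cup_mouth (a point): centre of the mouth of the fixed flared wooden cup, 77 mm above the table. Inside, it is 44 mm wide at the mouth and narrows evenly over 25 mm of depth to a straight bore 21 mm wide and 35 mm deep; outside, the mouth is 53 mm wide. Axes are the stand's: x points along the overhead bar from the cup towards the post, z up
- cup_floor (a point): centre of the cup's floor, 60 mm below cup_mouth, 17 mm above the table; a tube fully home stands on it
- bar_end (a point): lowest point of the free end of the stand's level, round, padded bar (50 mm in diameter), 148 mm above the cup mouth. The bar runs from here in the stand's +x, from 12 mm short of the cup's axis to 212 mm past it; its post is 100 mm past it. This end points roughly to the robot's right; nothing tall stands within 80 mm of the cup on that side or beside it
- jar_mid (a point): centre of a small corked glass jar, 44 mm in diameter, 62 mm high, a bystander
- bowl: white bowl, 100 mm wide, 45 mm high, origin under its centre, a bystander
- tumbler: drinking glass, 68 mm wide, 95 mm high, origin under its centre, a bystander
- pliers: small pliers lying flat, about 145 mm long, 14 mm high, origin near the pivot on the table, a bystander
Mind the look-alikes: they are no part of the job. Leave any purple look-alike of the part that bears slim_mid alone.

How it is judged:
On the way:
1. the slim tube's bottom end is inside the cup's mouth while the tube leans (horizontal distance between slim_bottom and cup_mouth below 0.022 m and z of slim_bottom in the frame of cup_mouth below -0.005 m and angle between slim_mid's own z axis and vertical between 0.1 and 1.2 rad), for 0.05 s.
At the end, for the whole second after the job is handed in: The slim tube stands at rest in the cup, cork up, its bottom within 4 mm of the cup's floor and 4 mm of its axis, upright within 0.1 rad; the thick tube, jar, bowl, glass and pliers are within 20 mm of where they were (horizontal distance between slim_bottom and cup_floor below 0.004 m and z of slim_bottom in the frame of cup_floor below 0.004 m and angle between slim_mid's own z axis and vertical below 0.1 rad and linear speed of slim below 0.02 m/s and distance of each of fat_mid, jar_mid, bowl, tumbler, pliers from where it was at the start of the episode below 0.02 m); the robot touches nothing.
It fails at once if the slim tube is pressed or knocked against the bracelet stand with more than 60 N (contact force between slim and stand above 60 N).
It fails at once if the thick tube is displaced by more than 40 mm (distance of fat_mid from where it was at the start of the episode above 0.04 m).
It also fails if it takes over 51 s, if anything falls off the work surface, if the arm or the gripper's body presses on something with over 40 N, if the wrist force passes 120 N, or if a joint passes its speed limit or range.

## Robot

A 6-joint arm with a two-finger parallel gripper is mounted at the origin on the work surface. World frame = base frame: x ahead of the robot, y to its left, z up, the work surface at z = 0. Lengths are in m, angles in rad, forces in N, time in s.
With the tool pointing down it reaches from about 0.425 to 0.95 m from the base axis. Payload 14.7 kg.
Tool frame: the origin (TCP) lies on the centre line of the jaws, within the pads' length; the fingertips stand 17 mm ahead of it and the grasp point (between the pads) lies 2 mm behind it; z points along the fingers, y is the line along which they close (so a half turn about z gives the same grasp; the last joint's range is limited). The gripper opens to 85 mm and grips with 20 to 120 N. Pads are 22 mm wide; open, the fingers measure 114 mm over their backs; the gripper's body (76 mm by 85 mm) begins 54 mm behind the grasp point. The pads swing forward as they close: fully open they stand 13 mm farther back than shut.
Start: joints at [-1.353, 0.48, 1.596, -0, 1.065, -0.047], TCP at [0.17, -0.627, 0.248] pointing down, gripper open.
Joint ranges: [-2.75, 2.75], [-0.82, 2.05], [0.23, 2.67], [-1.56, 4.7], [0.09, 2.69], [-2.92, 2.92]. Speed limits (rad/s): [1.89, 1.89, 2.39, 3.01, 3.01, 3.01].

## Interface

Orientations are given as a rotation vector (axis times angle).
In Python, from bench import telemetry, optics, workorder gives the robot as it stands.
- The arm moves only by the tool play_rows, never from a script. Its argument "steps" is a list of rows, each an object with "slide": the shift along the tool's x, y, z in cm, a list of three; "rot": the turn, a rotation vector about the tool's x, y, z in units of 8 degrees (1.0 is 8 degrees), a list of three; "claw": the finger opening in cm, from 0 to 8.54. In form: [{"slide": [tx, ty, tz], "rot": [ax, ay, az], "claw": claw}, ...]. A call has 1 to 10 rows; each row is the pose to reach, as a shift and turn from the pose commanded when the call began, along the tool's axes at that moment; what a row does not reach only later rows make up. A row lasts 1/8 s, in which the tool goes at most 62.5 mm and 10.7 degrees, less where a joint would pass 70% of its speed; a pose out of reach is approached as far as the arm can. A call with a gripper value outside its range is refused whole. The fingers move at their own pace and stop on an object; the grip force is fixed at half the most. Time passes only in rows, so rows that repeat a pose let the fingers close. It gives the time, the measured TCP pose, the force, the opening and the grip force at its end, in the units of the state.
- telemetry.observe(): the state, without advancing time (a new reading comes with each control period).
- optics.read_camera(name): name is "scene" or "top" or "wrist"; returns the picture (480x640x3 uint8, red, green, blue); there is no depth.
- optics.camera_params(name): a dict with "mtx" (3x3 intrinsics, pixels), "origin" and "rotation" of the camera in the world. Camera axes: x right, y down, z forward; pixel columns grow to the right and rows downward; lengths in m; the calibration is good to about 2 mm. The wrist camera is an equidistant fisheye: a pixel r from the principal point sees the ray r / f radians off the axis. A picture is of the moment at which its call begins: read the wrist's pose just before it. camera_params takes no time and is no camera call; for the wrist camera it gives the pose at the moment of the call.
- workorder.job_done(): hands the job in; it is judged then, once.
The state is a dict: "time": time; "joint_positions": joint angles; "qd": joint speeds; "joint_efforts": joint torques, N m; "position": TCP position; "ee_rot": TCP orientation; "force": force on the tool from outside, world axes, zero at the start; "torque": the same for the moment, N m; "opening": opening from 0.0 (shut) to 1.0 (fully open); "finger_force": force on a finger pad.
Only numpy, scipy, OpenCV 4.12 (cv2) and the standard library are available. Lean on these libraries where they do the work, as an engineer would, in place of code of your own. Each camera call takes 0.05 s, during which the arm holds its last target. There are 200 camera calls.

## Working session

There is one attempt and no reset: what is moved stays moved. The work goes in short steps, Python scripts to look and compute and a tool call to move; the robot and the scene stay as the last step left them, time stands still between calls to the robot, and variables do not carry over. Pictures are saved under pics/ and viewed, at most 10 in all, crops included, and the job is handed in when it is done.

Besides the shell and the picture viewer there is one more tool, called after ">>>" as a command line: name --argument value ..., lists and objects as JSON in quotes. play_rows: Moves the arm, as the interface text tells. Its arguments: {"type":"object","properties":{"steps":{"type":"array"}},"required":["steps"]}

```bash
mkdir -p pics; python3 - <<'E'
from bench import telemetry, optics
import cv2,numpy as np
s=telemetry.observe(); print(s['time'],s['position'],s['ee_rot'],s['opening'])
for n in ['scene','top']:
    im=optics.read_camera(n); cv2.imwrite(f'pics/{n}0.png',im[:,:,::-1]); p=optics.camera_params(n); print(n,p)
E
```

```text
0.0 [ 0.17004789 -0.62695053  0.24765013] [-3.11286325e+00 -4.14547346e-01  1.47467519e-04] 0.9967358837170995
scene {'mtx': array([[560.37617395,   0.        , 329.90077501],
       [  0.        , 560.37617395, 235.05950208],
       [  0.        ,   0.        ,   1.        ]]), 'origin': array([1.34653364, 0.05199607, 1.08659034]), 'rotation': array([-1.78140707, -1.91627911,  0.6806617 ])}
top {'mtx': array([[476.81334704,   0.        , 316.08154081],
       [  0.        , 476.81334704, 234.21580852],
       [  0.        ,   0.        ,   1.        ]]), 'origin': array([ 0.48532106, -0.05588757,  1.22908175]), 'rotation': array([-2.11301508,  2.17600741, -0.10152029])}
```

View pics/scene0.png

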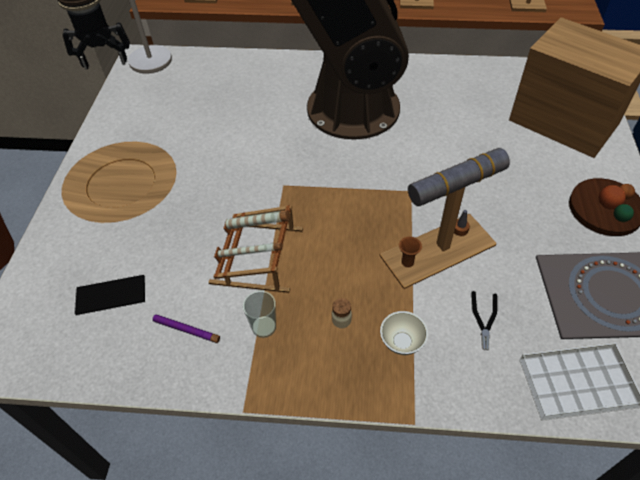

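View pics/top0.png

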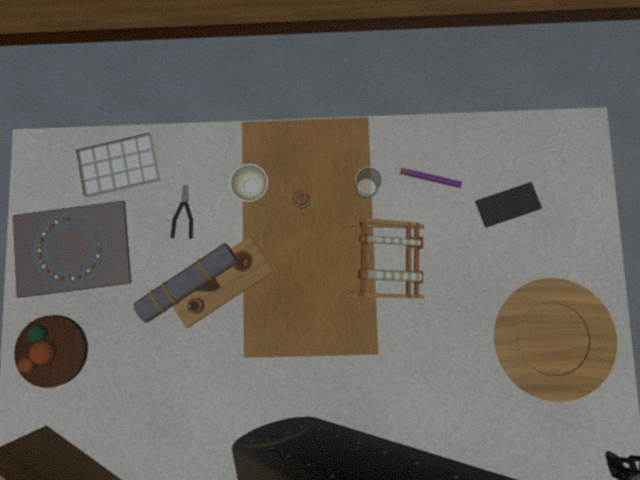

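Scene view: the slim tube candidates are the front-groove tube (scene 248,250; top 392,240), the thicker back-groove tube (scene 255,220; top 392,275), and the purple look-alike on the table (scene 187,328; top 431,177). By the description I choose the front-groove tube. The cup is at scene (410,243), top (244,261). One close crop composite to check.

```bash
python3 - <<'E'
import cv2,numpy as np
s=cv2.imread('pics/scene0.png');t=cv2.imread('pics/top0.png')
c=lambda im,x,y,w:cv2.resize(im[y:y+w*3//4,x:x+w],(400,300),interpolation=cv2.INTER_CUBIC)
o=np.vstack([np.hstack([c(s,200,200,100),c(t,350,220,80)]),np.hstack([c(s,370,140,160),c(t,130,230,160)])])
cv2.imwrite('pics/crop1.png',o)
E
```

```text
(no output)
```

View pics/crop1.png

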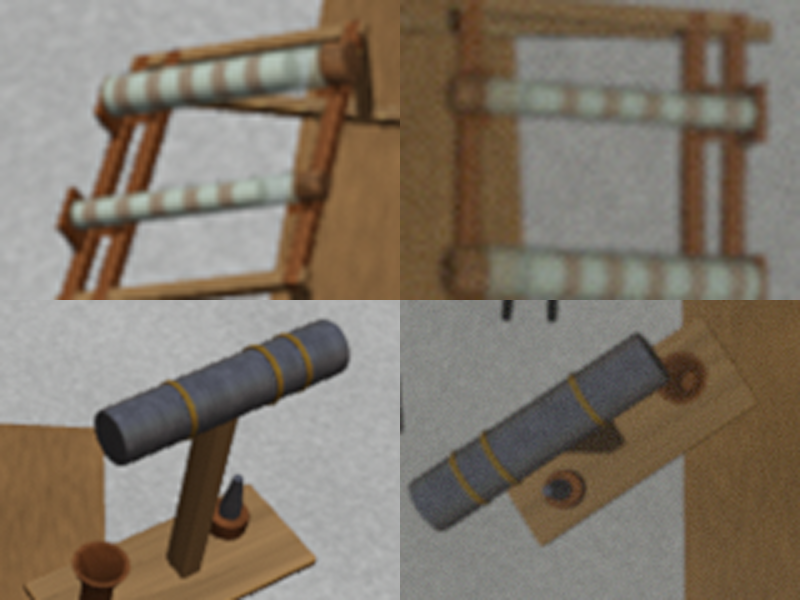

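The crop confirms it: the front tube is clearly slimmer, with ends at scene (219.5,253) and (280.5,246), top (421,242.4) and (360.4,238.4). Cup mouth centre is at scene (410.8,246), top (242.8,260.8).

```bash
cat > h.py <<'E'
import numpy as np, cv2
from scipy.spatial.transform import Rotation as R
from bench import telemetry, optics
def ray(n,u,v,p=None):
    p=p or optics.camera_params(n); M=p['mtx']; x=(u-M[0,2])/M[0,0]; y=(v-M[1,2])/M[1,1]
    if n=='wrist':
        r=np.hypot(x,y); d=np.array([np.sin(r)*x/r,np.sin(r)*y/r,np.cos(r)])
    else: d=np.array([x,y,1.])
    rot=np.array(p['rotation']); Rm=rot if rot.shape==(3,3) else R.from_rotvec(rot).as_matrix()
    return np.array(p['origin']),Rm@d/np.linalg.norm(d)
def tri(rays):
    A=sum(np.eye(3)-np.outer(d,d) for o,d in rays); b=sum((np.eye(3)-np.outer(d,d))@o for o,d in rays)
    x=np.linalg.solve(A,b); return x,[np.linalg.norm(np.cross(x-o,d)) for o,d in rays]
def atz(r,z): o,d=r; return o+d*(z-o[2])/d[2]
def proj(n,X,p=None):
    p=p or optics.camera_params(n); c=R.from_rotvec(p['rotation']).inv().apply(X-p['origin']);M=p['mtx']
    if n=='wrist':
        th=np.arctan2(np.hypot(c[0],c[1]),c[2]); q=c[:2]/np.hypot(c[0],c[1])*th
    else: q=c[:2]/c[2]
    return q*M[0,0]+M[:2,2]
E
python3 - <<'E'
from h import *
np.set_printoptions(precision=4,suppress=True)
two=lambda a,b:tri([ray('scene',*a),ray('top',*b)])
B=two((219.5,253.2),(421,242.4));C=two((280.5,245.8),(360.4,238.4));M=two((410.8,246),(242.8,260.8))
print('bot',B,'\ncork',C,'\nmouth',M)
d=C[0]-B[0];print('len',np.linalg.norm(d),'elev',np.degrees(np.arcsin(d[2]/np.linalg.norm(d))),'yaw',np.degrees(np.arctan2(d[1],d[0])))
print('mid',(B[0]+C[0])/2)
a=atz(ray('top',142,312),.25);b=atz(ray('top',230,253.2),.25);print('bar',a,b,np.degrees(np.arctan2(*(a-b)[1::-1])))
s=telemetry.observe();p=optics.camera_params('wrist')
Rt=R.from_rotvec(s['ee_rot']);print(p['mtx'],Rt.inv().apply(p['origin']-s['position']),(Rt.inv()*R.from_rotvec(p['rotation'])).as_matrix())
E
```

```text
bot (array([ 0.6024, -0.2804,  0.0508]), [np.float64(0.002621132690767283), np.float64(0.0026211326907673448)]) 
cork (array([ 0.6114, -0.1304,  0.1038]), [np.float64(0.00027634915175200957), np.float64(0.00027634915175194153)]) 
mouth (array([0.5687, 0.1574, 0.0719]), [np.float64(0.001798420062374261), np.float64(0.0017984200623742978)])
len 0.15932994298227887 elev 19.427936845767295 yaw 86.55957729453273
mid [ 0.6069 -0.2054  0.0773]
bar [0.457  0.3316 0.25  ] [0.5725 0.1495 0.25  ] 122.38276906695286
[[371.6483   0.     321.823 ]
 [  0.     371.6483 245.2231]
 [  0.       0.       1.    ]] [ 0.0786  0.0014 -0.1262] [[-0.0005 -0.9515 -0.3077]
 [ 1.     -0.0003 -0.0005]
 [ 0.0004 -0.3077  0.9515]]
```

```bash
cat >> h.py <<'E'
np.set_printoptions(precision=4,suppress=True)
def frame(z,x):  # tool rotation with z axis and approximate x
    z=z/np.linalg.norm(z); y=np.cross(z,x); y/=np.linalg.norm(y)
    return R.from_matrix(np.column_stack([np.cross(y,z),y,z]))
def cmd(P,Q,s=None):
    s=s or telemetry.observe(); R0=R.from_rotvec(s['ee_rot'])
    return np.round(R0.inv().apply(np.array(P)-s['position'])*100,2), np.round(np.degrees((R0.inv()*Q).as_rotvec())/8,3)
E
python3 - <<'E'
from h import *
mid=np.array([.607,-.2055,.077]);yaw=np.radians(86.6);h=np.array([np.cos(yaw),np.sin(yaw),0]);up=np.array([0,0,1.])
e=np.radians(20);t=h*np.cos(e)+up*np.sin(e)
a=np.radians(80);z=h*np.cos(a)-up*np.sin(a)
Q=frame(z,t);g=mid+.035*t;print(g)
print(cmd(g-.1*z,Q))
E
```

```text
[ 0.609  -0.1727  0.089 ]
(array([ 53.7 , -30.71,   6.07]), array([ 0.773,  1.078, -8.905]))
```

>>> play_rows --steps '[{"slide": [53.7,-30.7,6.1],"rot": [0.77,1.08,-8.9],"claw": 3.6},{"slide": [53.7,-30.7,6.1],"rot": [0.77,1.08,-8.9],"claw": 3.6},{"slide": [53.7,-30.7,6.1],"rot": [0.77,1.08,-8.9],"claw": 3.6},{"slide": [53.7,-30.7,6.1],"rot": [0.77,1.08,-8.9],"claw": 3.6},{"slide": [53.7,-30.7,6.1],"rot": [0.77,1.08,-8.9],"claw": 3.6},{"slide": [53.7,-30.7,6.1],"rot": [0.77,1.08,-8.9],"claw": 3.6},{"slide": [53.7,-30.7,6.1],"rot": [0.77,1.08,-8.9],"claw": 3.6},{"slide": [53.7,-30.7,6.1],"rot": [0.77,1.08,-8.9],"claw": 3.6},{"slide": [53.7,-30.7,6.1],"rot": [0.77,1.08,-8.9],"claw": 3.6},{"slide": [53.7,-30.7,6.1],"rot": [0.77,1.08,-8.9],"claw": 3.6}]'

```text
time: 1.35
position: [0.6092, -0.1887, 0.1868]
ee_rot: [-2.196, -2.068, -0.191]
force: [-0.4, 0.0, -0.4]
opening: 0.42
finger_force: 0.0
```

>>> play_rows --steps '[{"slide": [0,0,0],"rot": [0,0,0],"claw": 3.6}]'

```text
time: 1.48
position: [0.61, -0.1871, 0.1864]
ee_rot: [-2.192, -2.072, -0.192]
force: [0.1, 0.2, -1.0]
opening: 0.423
finger_force: 0.0
```

```bash
python3 - <<'E'
from h import *
s=telemetry.observe();print(s)
p=optics.camera_params('wrist');im=optics.read_camera('wrist')
import pickle;pickle.dump((s,p),open('w1.pkl','wb'))
cv2.imwrite('pics/w1.png',im[:,:,::-1])
mid=np.array([.607,-.2055,.077]);t=np.array([.0557,.938,.342])
for k in(-.08,0,.035,.08):print(k,proj('wrist',mid+k*t,p))
print('cup',proj('wrist',np.array([.5687,.1574,.077]),p))
E
```

```text
{'time': 1.475, 'joint_positions': array([-0.4351,  0.5555,  1.647 ,  0.1912,  1.0122, -0.4866]), 'qd': array([-0.0637, -0.0184,  0.031 , -0.0266,  0.0086, -0.0424]), 'joint_efforts': array([  4.6862, -97.116 , -40.1358,   1.9989,   0.4778,   1.1933]), 'position': array([ 0.61  , -0.1871,  0.1864]), 'ee_rot': array([-2.1916, -2.0721, -0.1916]), 'force': array([ 0.0528,  0.1852, -1.0175]), 'torque': array([-0.0648,  0.0141, -0.0026]), 'finger_force': 0.0, 'opening': 0.4230841752418369}
-0.08 [319.0406 377.8137]
0 [318.7979 300.5985]
0.035 [318.7008 256.6596]
0.08 [318.6097 190.2467]
cup [ 251.7561 -121.8303]
```

View pics/w1.png

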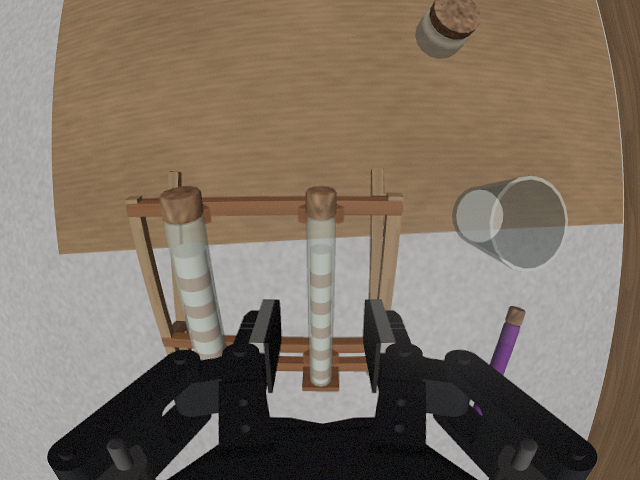

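The wrist view shows the slim tube vertically at column 320 between the jaws (cork top 321,190; bottom 320,387), the fat tube to the left at (195,270), and the purple look-alike far off. The choice and position match my estimate within about 2 mm, so I descend.

```bash
python3 - <<'E'
from h import *
mid=np.array([.607,-.2055,.077]);yaw=np.radians(86.6);h=np.array([np.cos(yaw),np.sin(yaw),0]);up=np.array([0,0,1.])
e=np.radians(20);t=h*np.cos(e)+up*np.sin(e)
a=np.radians(80);z=h*np.cos(a)-up*np.sin(a)
Q=frame(z,t);g=mid+.035*t
print(cmd(g+.002*z,Q))
# tube ray check: bottom & cork from wrist + top
E
```

```text
(array([-0.11, -0.06, 10.09]), array([-0.005,  0.005,  0.016]))
```

>>> play_rows --steps '[{"slide": [-0.1,-0.05,3],"rot": [0,0,0],"claw": 3.6},{"slide": [-0.1,-0.05,6],"rot": [0,0,0],"claw": 3.6},{"slide": [-0.1,-0.05,8.5],"rot": [0,0,0],"claw": 3.6},{"slide": [-0.1,-0.05,10.1],"rot": [0,0,0],"claw": 3.6},{"slide": [-0.1,-0.05,10.1],"rot": [0,0,0],"claw": 3.6},{"slide": [-0.1,-0.05,10.1],"rot": [0,0,0],"claw": 1.5},{"slide": [-0.1,-0.05,10.1],"rot": [0,0,0],"claw": 1.5},{"slide": [-0.1,-0.05,10.1],"rot": [0,0,0],"claw": 1.5},{"slide": [-0.1,-0.05,10.1],"rot": [0,0,0],"claw": 1.5},{"slide": [-0.1,-0.05,10.1],"rot": [0,0,0],"claw": 1.5}]'

```text
time: 2.78
position: [0.6097, -0.1747, 0.0888]
ee_rot: [-2.198, -2.07, -0.193]
force: [2.4, -3.4, 6.7]
opening: 0.191
finger_force: 57.7
```

```bash
python3 - <<'E'
from h import *
s=telemetry.observe();print(s['position'],s['ee_rot'],s['force'],s['opening'],s['finger_force'],s['joint_positions'])
E
```

```text
[ 0.6097 -0.1747  0.0888] [-2.1982 -2.0701 -0.1932] [ 2.362  -3.3978  6.7469] 0.19055826937026463 57.74704098701477 [-0.4178  0.6675  1.7258  0.2234  0.8189 -0.5164]
```

>>> play_rows --steps '[{"slide": [0,0,-0.5],"rot": [0,0,0],"claw": 1.5},{"slide": [0,0,-2],"rot": [0,0,0],"claw": 1.5},{"slide": [0,0,-5],"rot": [0,0,0],"claw": 1.5},{"slide": [0,0,-9],"rot": [0,0,0],"claw": 1.5},{"slide": [0,0,-13],"rot": [0,0,0],"claw": 1.5},{"slide": [0,0,-16],"rot": [0,0,0],"claw": 1.5},{"slide": [0,0,-16],"rot": [0,0,0],"claw": 1.5}]'

```text
time: 3.65
position: [0.6077, -0.2025, 0.2486]
ee_rot: [-2.199, -2.071, -0.194]
force: [-0.3, -0.0, -1.3]
opening: 0.189
finger_force: 57.2
```

```bash
cat > kin.py <<'E'
from h import *
import pickle
D=[([-1.353,.48,1.596,0,1.065,-.047],[.17004789,-.62695053,.24765013],[-3.11286325,-.414547346,.000147467519]),
([-.4351,.5555,1.647,.1912,1.0122,-.4866],[.61,-.1871,.1864],[-2.1916,-2.0721,-.1916]),
([-.4178,.6675,1.7258,.2234,.8189,-.5164],[.6097,-.1747,.0888],[-2.1982,-2.0701,-.1932])]
def fk(q,p):
    d1,a1,L2,a3,L3,d6=p; E=R.from_euler
    R1=E('z',q[0]);R2=R1*E('y',q[1]);R3=R2*E('y',q[2]);R5=R3*E('z',S[0]*q[3])*E('y',q[4]);R6=R5*E('z',S[1]*q[5])
    P=R1.apply([a1,0,d1])+R2.apply([0,0,L2])+R3.apply([a3,0,L3])+R5.apply([0,0,d6])
    return P,R6
S=[1,1]
from scipy.optimize import least_squares
E
python3 - <<'E'
from kin import *
import kin
s=telemetry.observe();print(s['position'],s['ee_rot'],s['force'],s['opening'],s['joint_positions'])
D.append((s['joint_positions'],s['position'],s['ee_rot']))
for a in(1,-1):
  for b in (1,-1):
    S[:]=[a,b]
    f=lambda p:np.concatenate([(fk(q,p)[0]-x) for q,x,r in D])
    o=least_squares(f,[.4,0,.5,0,.5,.25])
    print(a,b,o.cost,o.x,abs(o.fun).max(),[np.round((fk(q,o.x)[1].inv()*R.from_rotvec(r)).as_rotvec(),3) for q,x,r in D])
im=optics.read_camera('wrist');cv2.imwrite('pics/w2.png',im[:,:,::-1])
E
```

```text
[ 0.6077 -0.2025  0.2486] [-2.1995 -2.0712 -0.1941] [-0.2578 -0.04   -1.2867] 0.18901688797080798 [-0.4576  0.495   1.5836  0.1769  1.1317 -0.4784]
1 1 0.0004929612604567769 [ 0.2621 -0.1375  1.2056  0.3622  0.467   0.5399] 0.02896676772573578 [array([0.001, 0.002, 1.571]), array([ 0.   , -0.   ,  1.571]), array([ 0.   , -0.   ,  1.571]), array([-0.   ,  0.   ,  1.571])]
1 -1 0.0004929612604567769 [ 0.2621 -0.1375  1.2056  0.3622  0.467   0.5399] 0.02896676772573578 [array([0.001, 0.001, 1.477]), array([ 0.   , -0.   ,  0.598]), array([-0.   , -0.   ,  0.538]), array([-0.   ,  0.   ,  0.614])]
-1 1 0.0009722111762480901 [ 0.5713  0.6621 -2.2957 -1.5329  0.3292 -0.5285] 0.03356004519308636 [array([0.001, 0.002, 1.571]), array([-0.354,  0.109,  1.758]), array([-0.364,  0.1  ,  1.86 ]), array([-0.346,  0.11 ,  1.706])]
-1 -1 0.0009722111762480901 [ 0.5713  0.6621 -2.2957 -1.5329  0.3292 -0.5285] 0.03356004519308636 [array([0.001, 0.001, 1.477]), array([-0.235,  0.235,  0.795]), array([-0.237,  0.237,  0.838]), array([-0.232,  0.232,  0.759])]
```

View pics/w2.png

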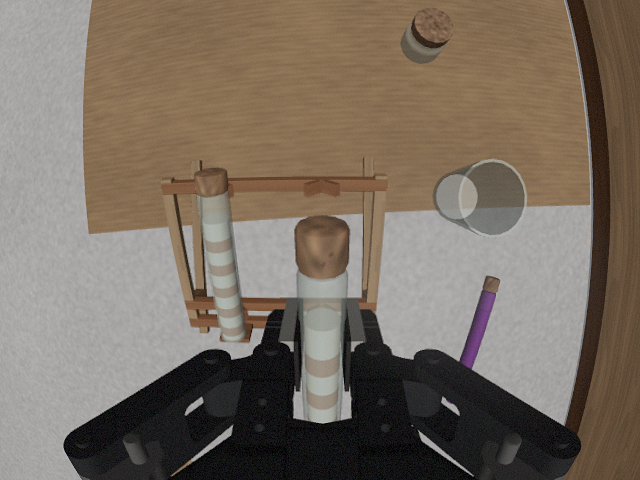

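```bash
cat >> kin.py <<'E'
D.append(([-.4576,.495,1.5836,.1769,1.1317,-.4784],[.6077,-.2025,.2486],[-2.1995,-2.0712,-.1941]))
def fk(q,p):
    d1,a1,L2,L3,a3,d6,by,tx,ty=p; E=R.from_euler
    R1=E('z',q[0]);R2=R1*E('y',q[1]);R3=R2*E('y',q[2]);R5=R3*E('z',q[3])*E('y',q[4]);R6=R5*E('z',q[5]+np.pi/2)
    return R1.apply([a1,by,d1])+R2.apply([0,0,L2])+R3.apply([a3,0,L3])+R5.apply([0,0,d6])+R6.apply([tx,ty,0]),R6
E
python3 - <<'E'
from kin import *
f=lambda p:np.concatenate([(fk(q,p)[0]-x) for q,x,r in D]+[(np.array(p)-[.4,.0,.5,.5,0,.25,0,0,0])*1e-3])
o=least_squares(f,[.4,0,.5,.5,0,.25,0,0,0]);print(o.x,abs(o.fun[:12]).max())
s=telemetry.observe();p=optics.camera_params('wrist');Rt=R.from_rotvec(s['ee_rot'])
t=np.array([np.cos(np.radians(10)),0,-np.sin(np.radians(10))])
G=s['position']+Rt.apply([0,0,-.002]);T=Rt.apply(t);print('t',T)
for w in(.045,):
  c=G+w*T
  print(proj('wrist',c,p),[proj('wrist',c+Rt.apply(np.array([.174,0,.985])*.009*k),p) for k in(-1,1)],[proj('wrist',c+Rt.apply([0,.009*k,0]),p) for k in(-1,1)])
E
```

```text
[ 0.3305  0.011   0.5684  0.4416  0.017   0.3579  0.032  -0.0013 -0.0029] 0.0004969833222058517
t [0.0559 0.9387 0.3402]
[320.9969 232.1418] [array([320.9146, 245.0354]), array([321.0696, 220.862 ])] [array([293.4625, 232.1752]), array([348.5446, 232.1563])]
```

```bash
cat >> kin.py <<'E'
PK=np.array([.3305,.011,.5684,.4416,.017,.3579,.032,-.0013,-.0029])
lo=np.array([-2.75,-.82,.23,-1.56,.09,-2.92]);hi=np.array([2.75,2.05,2.67,4.7,2.69,2.92])
def ik(P,Q,q0):
    def f(q):
        X,Rr=fk(q,PK); return np.concatenate([(X-P)*3,(Rr.inv()*Q).as_rotvec()])
    o=least_squares(f,np.clip(q0,lo+1e-3,hi-1e-3),bounds=(lo,hi)); return o.x,np.linalg.norm(o.fun)
up=np.array([0,0,1.]); T10=np.radians(10)
def pose(bottom,head,lean,side):
    """tube bottom, heading yaw deg, lean deg about heading toward yaw head+90*side"""
    a=np.radians(head);h=np.array([np.cos(a),np.sin(a),0]);n=side*np.array([-h[1],h[0],0]);l=np.radians(lean)
    T=np.cos(l)*up+np.sin(l)*n
    z=np.cos(T10)*h-np.sin(T10)*T
    return bottom+.115*T+.002*z, frame(z,T)
E
python3 - <<'E'
from kin import *
mA=atz(ray('top',242.8,260.8),.077);mB=atz(ray('scene',410.8,246),.077);print(mA,mB)
m=(mA+mB)/2
q0=np.array(D[-1][0])
for hd in (70,90,110,122,135):
  for side in(1,-1):
    q=q0;out=[]
    for f in np.linspace(0,1,9): # blend from start to lean 45 above
        P,Q=pose(m+[0,0,.01],hd,45,side)
        r0=R.from_rotvec(D[-1][2]); 
        Qf=r0*R.from_rotvec((r0.inv()*Q).as_rotvec()*f); Pf=np.array(D[-1][1])*(1-f)+P*f+[0,0,.1*np.sin(np.pi*f)]
        q,e=ik(Pf,Qf,q); out.append(e)
    print(hd,side,'slant',max(out),q)
    for dz,l in((-.02,10),(-.06,0)):
        q,e=ik(*pose(m+[0,0,dz],hd,l,side),q); print('   ',dz,e,q)
E
```

```text
[0.5685 0.1546 0.077 ] [0.5723 0.1586 0.077 ]
70 1 slant 1.8576453327560545e-09 [-0.4608  1.0024  2.406   1.6153  1.4553 -2.6324]
    -0.02 7.418196458289309e-12 [-0.4372  0.9203  2.2055  1.5105  1.3999 -1.732 ]
    -0.06 1.6832131012115208e-13 [-0.4316  1.0013  2.1139  1.4837  1.3985 -1.5442]
70 -1 slant 4.2238085171345745e-09 [-0.4147  1.0027  1.8266  1.3529  1.5114 -0.4707]
    -0.02 3.979484380202914e-12 [-0.4266  0.9284  2.0632  1.4381  1.417  -1.2427]
    -0.06 9.414820395689757e-11 [-0.4316  1.0013  2.1139  1.4837  1.3985 -1.5442]
90 1 slant 1.0279293149949246e-09 [-0.475   0.9593  2.1229  1.2135  1.4683 -2.3078]
    -0.02 2.3459619368354987e-15 [-0.3986  0.9466  1.9219  1.172   1.5017 -1.4929]
    -0.06 1.1422270550065988e-13 [-0.3787  1.0282  1.8315  1.1605  1.5052 -1.3088]
90 -1 slant 1.496593759348767e-08 [-0.3147  1.0794  1.5237  1.1291  1.6818 -0.2917]
    -0.02 3.922492342493293e-14 [-0.3607  0.9796  1.7755  1.1456  1.554  -1.0377]
    -0.06 1.2202307967494e-12 [-0.3787  1.0282  1.8315  1.1605  1.5052 -1.3088]
110 1 slant 3.280808618368088e-11 [-0.4106  0.9966  1.823   
[... 733 characters left out ...]
2369  1.0598  0.8832  2.0404 -0.1562]
    -0.02 1.0448048107080504e-15 [-0.1952  1.1159  1.3245  0.8267  1.8948 -0.891 ]
    -0.06 4.50376444480463e-15 [-0.2226  1.1454  1.3791  0.8098  1.8334 -1.1313]
135 1 slant 3.280808618368088e-11 [-0.2824  1.0975  1.4465  0.671   1.9291 -2.0036]
    -0.02 1.0272992163944405e-09 [-0.1778  1.1277  1.2871  0.6943  1.9802 -1.3018]
    -0.06 8.262170895927286e-13 [-0.1469  1.2034  1.2052  0.695   1.9824 -1.1207]
135 -1 slant 2.944066040900608e-09 [-0.0359  1.3013  0.8911  0.7965  2.1927 -0.1521]
    -0.02 4.138280931194896e-15 [-0.1175  1.1769  1.1546  0.7189  2.0439 -0.8882]
    -0.06 2.2681587394728752e-15 [-0.1469  1.2034  1.2052  0.695   1.9824 -1.1207]
```

```bash
python3 - <<'E'
from kin import *
m=np.array([.5704,.1566,.077]);hd=118;a=np.radians(hd);h=np.array([np.cos(a),np.sin(a),0])
P,Q=pose(m-.1*h+[0,0,.025],hd,45,-1);print(P)
c=cmd(P,Q);print(c,np.linalg.norm(c[1])*8)
s=telemetry.observe();q=s['joint_positions'];r0=R.from_rotvec(s['ee_rot']);rv=(r0.inv()*Q).as_rotvec()
for f in np.linspace(0,1,9):
    Pf=s['position']*(1-f)+P*f;Qf=r0*R.from_rotvec(rv*f);q,e=ik(Pf,Qf,q)
    t=Qf.apply([np.cos(T10),0,-np.sin(T10)]);w=Pf-Qf.apply([0,0,.358]);print(np.round(f,2),e<1e-4,'bot',Pf-.115*t,'top',Pf+.045*t,'wrist',w)
for n,u in(('jar',(302,198)),('tumbler',(366,186)),('bowl',(250,183))):print(n,atz(ray('top',*u),.03))
E
```

```text
[0.688  0.1081 0.1831]
(array([29.88,  6.2 , 11.69]), array([6.769, 6.574, 1.291])) 76.19071565486178
0.0 True bot [ 0.6006 -0.3099  0.2076] top [ 0.6095 -0.1597  0.2621] wrist [ 0.6024 -0.2633  0.5994]
0.12 True bot [ 0.6054 -0.2656  0.1879] top [ 0.6217 -0.1231  0.2587] wrist [ 0.6518 -0.2669  0.5797]
0.25 True bot [ 0.609  -0.22    0.1695] top [ 0.6344 -0.0871  0.2548] wrist [ 0.6991 -0.2685  0.5506]
0.38 True bot [ 0.6116 -0.1732  0.1529] top [ 0.6475 -0.0514  0.2503] wrist [ 0.7435 -0.2671  0.5127]
0.5 True bot [ 0.6132 -0.1254  0.1382] top [ 0.6609 -0.0162  0.2449] wrist [ 0.784  -0.2616  0.4668]
0.62 True bot [ 0.6143 -0.077   0.1256] top [0.6746 0.0187 0.2388] wrist [ 0.8198 -0.2511  0.414 ]
0.75 True bot [ 0.6149 -0.0281  0.1154] top [0.6884 0.0535 0.2317] wrist [ 0.8501 -0.2348  0.3554]
0.88 True bot [0.6155 0.021  0.1074] top [0.7023 0.0883 0.2238] wrist [ 0.8744 -0.2121  0.2926]
1.0 True bot [0.6162 0.0699 0.1018] top [0.7161 0.123  0.2149] wrist [ 0.8923 -0.1826  0.227 ]
jar [0.7284 0.0095 0.03  ]
tumbler [ 0.7541 -0.1552  0.03  ]
bowl [0.7722 0.1428 0.03  ]
```

>>> play_rows --steps '[{"slide": [1.5,0.3,-0.8],"rot": [0.34,0.33,0.06],"claw": 1.5},{"slide": [4.5,0.9,-0.5],"rot": [1.0,1.0,0.19],"claw": 1.5},{"slide": [8.0,1.6,1.0],"rot": [1.8,1.75,0.34],"claw": 1.5},{"slide": [12,2.5,3],"rot": [2.7,2.6,0.5],"claw": 1.5},{"slide": [16,3.3,5],"rot": [3.6,3.5,0.7],"claw": 1.5},{"slide": [20,4.1,7.5],"rot": [4.5,4.4,0.87],"claw": 1.5},{"slide": [24,4.9,9.5],"rot": [5.4,5.25,1.03],"claw": 1.5},{"slide": [27.5,5.7,10.9],"rot": [6.2,6.0,1.18],"claw": 1.5},{"slide": [29.9,6.2,11.7],"rot": [6.77,6.57,1.29],"claw": 1.5},{"slide": [29.9,6.2,11.7],"rot": [6.77,6.57,1.29],"claw": 1.5}]'

```text
time: 4.95
position: [0.6862, 0.111, 0.1774]
ee_rot: [-1.298, -1.079, -0.116]
force: [-0.7, -0.4, -1.4]
opening: 0.194
finger_force: 57.1
```

```bash
python3 - <<'E'
from kin import *
s=telemetry.observe();print(s['position'],s['force'],s['opening'],s['finger_force'],s['joint_positions'])
p=optics.camera_params('wrist');im=optics.read_camera('wrist')
import pickle;pickle.dump((s,p),open('w3.pkl','wb'));cv2.imwrite('pics/w3.png',im[:,:,::-1])
m=np.array([.5704,.1566,.077]);print('mouth',proj('wrist',m,p))
for n in('scene','top'):
    im=optics.read_camera(n);cv2.imwrite(f'pics/{n}3.png',im[:,:,::-1])
E
```

```text
[0.6862 0.111  0.1774] [-0.7429 -0.3728 -1.3629] 0.19435152840434858 57.05758094787598 [-0.2293  1.2481  0.9528  0.8925  2.1326 -0.0854]
mouth [341.9928 375.4075]
```

View pics/w3.png

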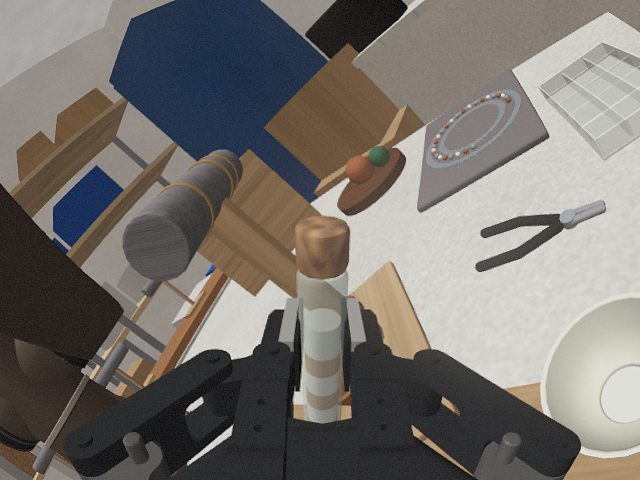

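The cup is hidden behind the held tube here (cork top at 322,225); the bar's end face is at about (158,243). I'll overlay my stand model on the three views.

```bash
cat > ov.py <<'E'
from kin import *
import pickle,sys
mx,my,yw=map(float,sys.argv[1:4]);m=np.array([mx,my,.077]);a=np.radians(yw)
X=np.array([np.cos(a),np.sin(a),0]);Y=np.array([-X[1],X[0],0])
th=np.linspace(0,2*np.pi,73)
def circ(c,r,u,v):return [c+r*(np.cos(k)*u+np.sin(k)*v) for k in th]
C=[circ(m,.022,X,Y),circ(m,.0265,X,Y),circ(m+[0,0,.173]-.012*X,.025,Y,up),circ(m+[0,0,.173]+.212*X,.025,Y,up)]
p3=pickle.load(open('w3.pkl','rb'))[1];tiles=[]
for n,f,p,(x,y,w) in(('scene','scene0',None,(370,190,80)),('top','top0',None,(210,235,60)),('scene','scene0',None,(390,130,140)),('wrist','w3',p3,(100,130,180))):
    im=cv2.imread(f'pics/{f}.png')[y:y+w*3//4,x:x+w];k=400/w;im=cv2.resize(im,(400,300),interpolation=cv2.INTER_CUBIC)
    for c in C:
        q=np.array([(proj(n,P,p)-[x,y]+.5)*k for P in c]).astype(np.int32);cv2.polylines(im,[q],True,(0,255,0),1)
    tiles.append(im)
cv2.imwrite(sys.argv[4],np.vstack([np.hstack(tiles[:2]),np.hstack(tiles[2:])]))
E
python3 ov.py .5704 .1566 122 pics/ov1.png
```

```text
(no output)
```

View pics/ov1.png

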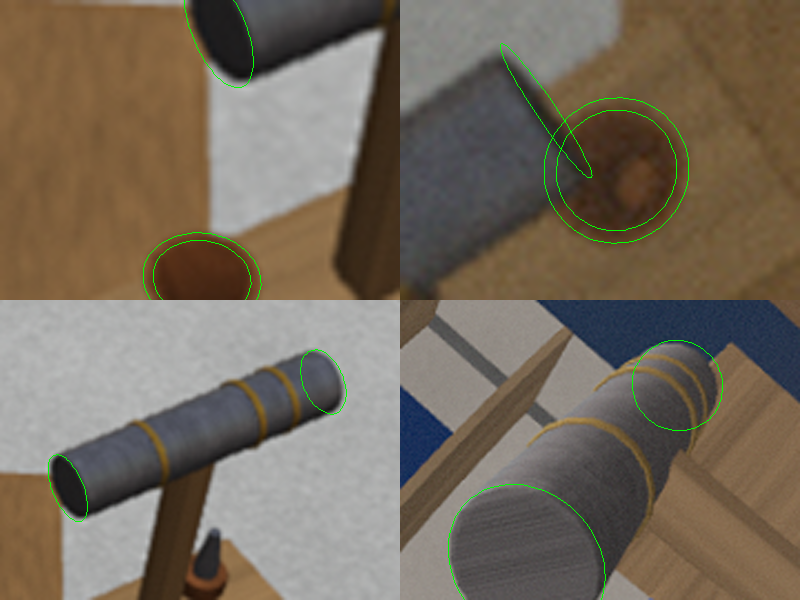

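The overlay agrees with the bar end, bar far end and cup rim in all views to about 1–2 mm. Next I work out the insertion poses.

```bash
cat > wp.py <<'E'
from kin import *
m=np.array([.5704,.1566,.077]);hd=118;a=np.radians(hd);h=np.array([np.cos(a),np.sin(a),0]);n=np.array([h[1],-h[0],0])
def W(back,dz,lean,off=0): return pose(m-back*h+off*n+[0,0,dz],hd,lean,-1)
def tube(s=None):
    s=s or telemetry.observe();r=R.from_rotvec(s['ee_rot']);t=r.apply([np.cos(T10),0,-np.sin(T10)])
    b=s['position']+r.apply([0,0,-.002])-.115*t;d=b-m;return 'bottom rel (h,n,z) mm',np.round(np.array([d@h,d@n,d[2]])*1000,1),'lean',np.round(np.degrees(np.arccos(t[2])),1)
E
python3 - <<'E'
from wp import *
s=telemetry.observe();print(s['time'],s['position'],tube(s))
for w in((.06,.022,45),(.02,.02,45),(0,.016,43),(0,.004,39,-.001),(0,-.008,35,-.002)):print(w,*cmd(*W(*w),s))
E
```

```text
5.1 [0.6876 0.1082 0.1819] ('bottom rel (h,n,z) mm', array([-99.8,  -0.3,  23.9]), 'lean', np.float64(45.0))
(0.06, 0.022, 45) [0.58 0.15 3.93] [-0.002  0.004 -0.005]
(0.02, 0.02, 45) [1.14 0.29 7.9 ] [-0.002  0.004 -0.005]
(0, 0.016, 43) [1.2  0.17 9.92] [-0.046  0.004 -0.251]
(0, 0.004, 39, -0.001) [ 0.24  0.15 10.09] [-0.132  0.004 -0.743]
(0, -0.008, 35, -0.002) [-0.77  0.14 10.26] [-0.219  0.003 -1.236]
```

>>> play_rows --steps '[{"slide": [0.3,0.1,2],"rot": [0,0,0],"claw": 1.5},{"slide": [0.6,0.15,4],"rot": [0,0,0],"claw": 1.5},{"slide": [0.9,0.2,6],"rot": [0,0,0],"claw": 1.5},{"slide": [1.15,0.3,8],"rot": [0,0,0],"claw": 1.5},{"slide": [1.2,0.2,9.4],"rot": [-0.02,0,-0.12],"claw": 1.5},{"slide": [1.2,0.17,9.9],"rot": [-0.04,0,-0.25],"claw": 1.5},{"slide": [0.7,0.16,10.0],"rot": [-0.09,0,-0.5],"claw": 1.5},{"slide": [0.25,0.15,10.1],"rot": [-0.13,0,-0.74],"claw": 1.5},{"slide": [0.25,0.15,10.1],"rot": [-0.13,0,-0.74],"claw": 1.5},{"slide": [0.25,0.15,10.1],"rot": [-0.13,0,-0.74],"claw": 1.5}]'

```text
time: 6.35
position: [0.6326, 0.1921, 0.1704]
ee_rot: [-1.262, -1.153, -0.21]
force: [-0.2, 0.9, -1.1]
opening: 0.191
finger_force: 57.1
```

```bash
python3 - <<'E'
from wp import *
s=telemetry.observe();print(s['time'],s['position'],s['force'],tube(s))
r=R.from_rotvec(s['ee_rot']);t=r.apply([np.cos(T10),0,-np.sin(T10)]);b=s['position']+r.apply([0,0,-.002])-.115*t
ts=[]
th=np.linspace(0,6.283,60);u=np.cross(t,up);u/=np.linalg.norm(u);v=np.cross(t,u)
for nme,(x,y,w) in(('scene',(380,190,80)),('top',(215,225,60))):
    im=optics.read_camera(nme)[:,:,::-1];cv2.imwrite(f'pics/{nme}4.png',im)
    for z in(0,1):
        k=400/w;c=cv2.resize(im[y:y+w*3//4,x:x+w],(400,300),interpolation=cv2.INTER_CUBIC)
        if z:
            for C in([m+.022*np.array([np.cos(q),np.sin(q),0]) for q in th],[b+.009*(np.cos(q)*u+np.sin(q)*v) for q in th],[b+.16*t+.009*(np.cos(q)*u+np.sin(q)*v) for q in th]):
                cv2.polylines(c,[np.array([(proj(nme,P)-[x,y]+.5)*k for P in C]).astype(np.int32)],True,(0,255,0),1)
        ts.append(c)
cv2.imwrite('pics/in1.png',np.vstack([np.hstack(ts[:2]),np.hstack(ts[2:])]))
for w in((0,-.002,37,-.001),(0,-.008,35,-.002),(0,-.012,27,-.002),(0,-.016,18,-.001),(0,-.019,9,0),(0,-.020,0,0)):print(w,*cmd(*W(*w),s))
E
```

```text
6.35 [0.6326 0.1921 0.1704] [-0.2046  0.8656 -1.0521] ('bottom rel (h,n,z) mm', array([ 0.3, -0.7,  4.3]), 'lean', np.float64(39.1))
(0, -0.002, 37, -0.001) [-0.51 -0.04  0.07] [-0.05  -0.005 -0.253]
(0, -0.008, 35, -0.002) [-1.06 -0.14  0.17] [-0.094 -0.005 -0.499]
(0, -0.012, 27, -0.002) [-1.58 -1.47  0.26] [-0.267 -0.006 -1.484]
(0, -0.016, 18, -0.001) [-2.33 -2.86  0.39] [-0.462 -0.006 -2.592]
(0, -0.019, 9, 0) [-3.26 -4.22  0.56] [-0.657 -0.006 -3.7  ]
(0, -0.02, 0, 0) [-4.35 -5.64  0.75] [-0.852 -0.007 -4.808]
```

View pics/in1.png

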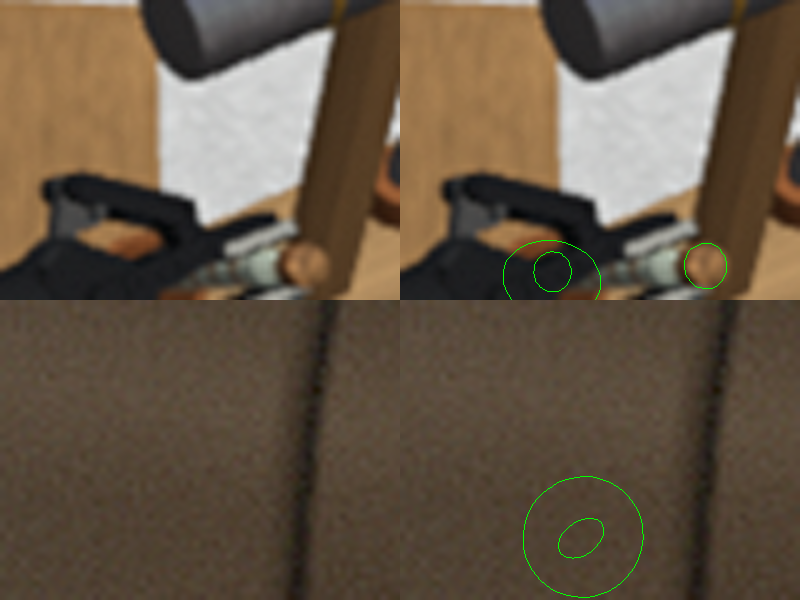

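The scene view shows the cork at (705,266), right on the predicted circle. The bottom is over the mouth. I go on with the slanted entry, then straighten.

>>> play_rows --steps '[{"slide": [-0.5,-0.05,0.05],"rot": [-0.05,0,-0.25],"claw": 1.5},{"slide": [-1.05,-0.15,0.15],"rot": [-0.09,0,-0.5],"claw": 1.5},{"slide": [-1.05,-0.15,0.15],"rot": [-0.09,0,-0.5],"claw": 1.5}]'

```text
time: 6.82
position: [0.6254, 0.1884, 0.1627]
ee_rot: [-1.233, -1.198, -0.269]
force: [-0.2, 0.2, -0.3]
opening: 0.189
finger_force: 57.1
```

>>> play_rows --steps '[{"slide": [0,0,0],"rot": [0,0,0],"claw": 1.5}]'

```text
time: 6.95
position: [0.6257, 0.1886, 0.163]
ee_rot: [-1.233, -1.198, -0.269]
force: [-0.0, -0.2, 0.3]
opening: 0.189
finger_force: 57.1
```

```bash
python3 - <<'E'
from wp import *
s=telemetry.observe();print(s['time'],s['position'],s['force'],tube(s))
for w in((0,-.012,27,-.002),(0,-.016,18,-.001),(0,-.018,9,0),(0,-.019,0,0)):print(w,*cmd(*W(*w),s))
E
```

```text
6.95 [0.6257 0.1886 0.163 ] [-0.0061 -0.2001  0.3361] ('bottom rel (h,n,z) mm', array([ 0.4, -2. , -7.9]), 'lean', np.float64(35.0))
(0, -0.012, 27, -0.002) [-0.45 -1.37  0.05] [-0.182 -0.005 -0.988]
(0, -0.016, 18, -0.001) [-1.1  -2.81  0.16] [-0.377 -0.006 -2.096]
(0, -0.018, 9, 0) [-1.85 -4.29  0.3 ] [-0.571 -0.007 -3.204]
(0, -0.019, 0, 0) [-2.83 -5.78  0.47] [-0.766 -0.007 -4.312]
```

Contact-free. Straightening to 9° lean first, then to vertical.

>>> play_rows --steps '[{"slide": [-0.2,-0.7,0],"rot": [-0.09,0,-0.5],"claw": 1.5},{"slide": [-0.45,-1.35,0.05],"rot": [-0.18,0,-1.0],"claw": 1.5},{"slide": [-0.75,-2.1,0.1],"rot": [-0.28,0,-1.55],"claw": 1.5},{"slide": [-1.1,-2.8,0.15],"rot": [-0.38,0,-2.1],"claw": 1.5},{"slide": [-1.5,-3.55,0.25],"rot": [-0.47,0,-2.65],"claw": 1.5},{"slide": [-1.85,-4.3,0.3],"rot": [-0.57,0,-3.2],"claw": 1.5},{"slide": [-1.85,-4.3,0.3],"rot": [-0.57,0,-3.2],"claw": 1.5},{"slide": [-1.85,-4.3,0.3],"rot": [-0.57,0,-3.2],"claw": 1.5}]'

```text
time: 7.95
position: [0.5855, 0.1668, 0.1722]
ee_rot: [-1.021, -1.468, -0.65]
force: [0.6, 0.5, -0.6]
opening: 0.191
finger_force: 57.1
```

```bash
python3 - <<'E'
from wp import *
s=telemetry.observe();print(s['time'],s['position'],s['force'],s['torque'],tube(s))
for w in((0,-.019,4,0),(0,-.020,0,0)):print(w,*cmd(*W(*w),s))
E
```

```text
7.95 [0.5855 0.1668 0.1722] [ 0.6416  0.4993 -0.6404] [-0.5029 -0.3064 -0.0005] ('bottom rel (h,n,z) mm', array([  0.1,  -0. , -18. ]), 'lean', np.float64(9.1))
(0, -0.019, 4, 0) [-0.14 -1.    0.03] [-0.108 -0.005 -0.627]
(0, -0.02, 0, 0) [-0.33 -1.78  0.06] [-0.195 -0.005 -1.119]
```

>>> play_rows --steps '[{"slide": [-0.07,-0.5,0],"rot": [-0.05,0,-0.3],"claw": 1.5},{"slide": [-0.15,-1.0,0.05],"rot": [-0.11,0,-0.63],"claw": 1.5},{"slide": [-0.25,-1.4,0.05],"rot": [-0.15,0,-0.9],"claw": 1.5},{"slide": [-0.33,-1.8,0.06],"rot": [-0.2,0,-1.12],"claw": 1.5},{"slide": [-0.33,-1.8,0.06],"rot": [-0.2,0,-1.12],"claw": 1.5},{"slide": [-0.33,-1.8,0.06],"rot": [-0.2,0,-1.12],"claw": 1.5}]'

```text
time: 8.7
position: [0.5692, 0.1583, 0.1715]
ee_rot: [-0.933, -1.553, -0.785]
force: [-0.6, 0.2, -1.5]
opening: 0.188
finger_force: 57.1
```

```bash
python3 - <<'E'
from wp import *
s=telemetry.observe();print(s['time'],s['position'],s['force'],s['torque'],tube(s))
r=R.from_rotvec(s['ee_rot']);t=r.apply([np.cos(T10),0,-np.sin(T10)]);b=s['position']+r.apply([0,0,-.002])-.115*t
th=np.linspace(0,6.283,60);ts=[]
nme='scene';x,y,w=370,185,90;im=optics.read_camera(nme)[:,:,::-1];k=400/w
for z in(0,1):
    c=cv2.resize(im[y:y+w*3//4,x:x+w],(400,300),interpolation=cv2.INTER_CUBIC)
    if z:
        for C in([m+.022*np.array([np.cos(q),np.sin(q),0]) for q in th],[b+.16*t+.009*np.array([np.cos(q),np.sin(q),0]) for q in th]):
            cv2.polylines(c,[np.array([(proj(nme,P)-[x,y]+.5)*k for P in C]).astype(np.int32)],True,(0,255,0),1)
    ts.append(c)
wi=optics.read_camera('wrist')[:,:,::-1];ts.append(cv2.resize(wi,(400,300)));ts.append(cv2.resize(wi[280:480,190:456],(400,300)))
cv2.imwrite('pics/up1.png',np.vstack([np.hstack(ts[:2]),np.hstack(ts[2:])]))
for wq in((0,-.03,0),(0,-.04,0),(0,-.057,0),):print(wq,*cmd(*W(*wq),s))
E
```

```text
8.7 [0.5692 0.1583 0.1715] [-0.5513  0.2497 -1.4586] [-0.5449 -0.3106 -0.0432] ('bottom rel (h,n,z) mm', array([  0.2,  -0.2, -20.1]), 'lean', np.float64(0.1))
(0, -0.03, 0) [-0.98  0.03  0.16] [ 0.004 -0.006  0.005]
(0, -0.04, 0) [-1.96  0.03  0.33] [ 0.004 -0.006  0.005]
(0, -0.057, 0) [-3.63  0.03  0.63] [ 0.004 -0.006  0.005]
```

View pics/up1.png

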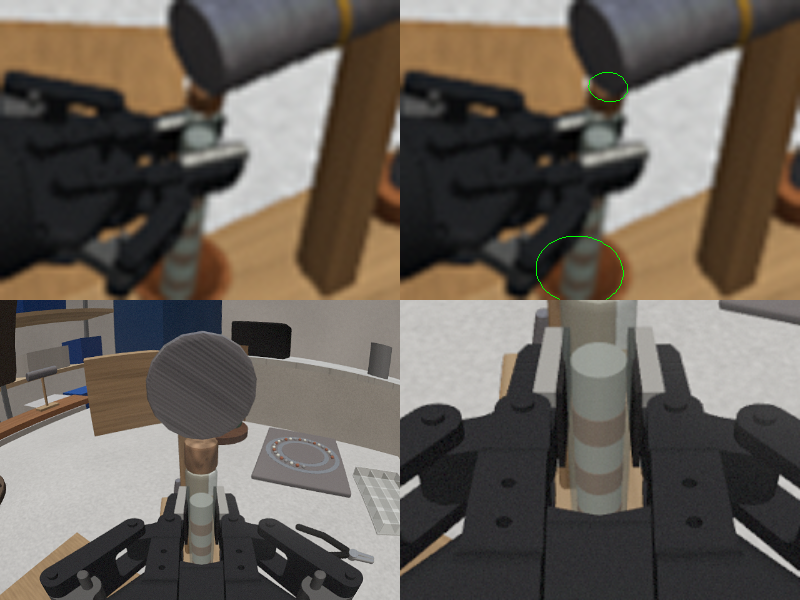

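Tube is upright under the bar, centred over the cup (tube at column ~178, cup centre ~180 in the crop). Lowering in short stages with force checks.

>>> play_rows --steps '[{"slide": [-0.5,0.03,0.08],"rot": [0,0,0],"claw": 1.5},{"slide": [-1.0,0.03,0.16],"rot": [0,0,0],"claw": 1.5},{"slide": [-1.0,0.03,0.16],"rot": [0,0,0],"claw": 1.5}]'

```text
time: 9.18
position: [0.569, 0.1582, 0.1609]
ee_rot: [-0.933, -1.553, -0.785]
force: [0.5, 0.3, -0.9]
opening: 0.191
finger_force: 57.1
```

>>> play_rows --steps '[{"slide": [-0.3,0,0.05],"rot": [0,0,0],"claw": 1.5},{"slide": [-0.6,0,0.1],"rot": [0,0,0],"claw": 1.5},{"slide": [-0.6,0,0.1],"rot": [0,0,0],"claw": 1.5}]'

```text
time: 9.55
position: [0.5692, 0.1581, 0.1552]
ee_rot: [-0.932, -1.553, -0.786]
force: [-0.2, 0.6, -0.3]
opening: 0.191
finger_force: 57.1
```

```bash
python3 - <<'E'
from wp import *
s=telemetry.observe();print(s['time'],s['position'],s['force'],s['torque'],tube(s))
E
```

```text
9.55 [0.5692 0.1581 0.1552] [-0.245   0.6261 -0.2871] [-0.5234 -0.2579 -0.0414] ('bottom rel (h,n,z) mm', array([  0. ,  -0.2, -36.5]), 'lean', np.float64(0.1))
```

>>> play_rows --steps '[{"slide": [-0.5,0,0.08],"rot": [0,0,0],"claw": 1.5},{"slide": [-1.0,0,0.17],"rot": [0,0,0],"claw": 1.5},{"slide": [-1.5,0,0.26],"rot": [0,0,0],"claw": 1.5},{"slide": [-1.9,0,0.33],"rot": [0,0,0],"claw": 1.5},{"slide": [-1.9,0,0.33],"rot": [0,0,0],"claw": 1.5},{"slide": [-1.9,0,0.33],"rot": [0,0,0],"claw": 1.5}]'

```text
time: 10.3
position: [0.5693, 0.158, 0.1362]
ee_rot: [-0.932, -1.554, -0.786]
force: [0.7, 0.5, -0.5]
opening: 0.191
finger_force: 57.1
```

>>> play_rows --steps '[{"slide": [-0.1,0,0.02],"rot": [0,0,0],"claw": 1.5},{"slide": [-0.2,0,0.03],"rot": [0,0,0],"claw": 1.5},{"slide": [-0.2,0,0.03],"rot": [0,0,0],"claw": 1.5}]'

```text
time: 10.68
position: [0.5693, 0.158, 0.1341]
ee_rot: [-0.932, -1.553, -0.786]
force: [0.4, 0.3, 0.1]
opening: 0.189
finger_force: 57.1
```

```bash
python3 - <<'E'
from wp import *
s=telemetry.observe();print(s['time'],s['position'],s['force'],s['torque'],tube(s))
E
```

```text
10.675 [0.5693 0.158  0.1341] [0.3706 0.2526 0.1055] [-0.515  -0.2538 -0.0162] ('bottom rel (h,n,z) mm', array([ -0.1,  -0.1, -57.6]), 'lean', np.float64(0.1))
```

>>> play_rows --steps '[{"slide": [-0.06,0,0.01],"rot": [0,0,0],"claw": 1.5},{"slide": [-0.12,0,0.02],"rot": [0,0,0],"claw": 1.5},{"slide": [-0.12,0,0.02],"rot": [0,0,0],"claw": 1.5}]'

```text
time: 11.05
position: [0.5693, 0.158, 0.1328]
ee_rot: [-0.932, -1.553, -0.786]
force: [0.7, 0.6, -1.2]
opening: 0.186
finger_force: 57.1
```

>>> play_rows --steps '[{"slide": [-0.05,0,0.01],"rot": [0,0,0],"claw": 1.5},{"slide": [-0.1,0,0.02],"rot": [0,0,0],"claw": 1.5},{"slide": [-0.1,0,0.02],"rot": [0,0,0],"claw": 1.5}]'

```text
time: 11.42
position: [0.5693, 0.158, 0.1318]
ee_rot: [-0.932, -1.554, -0.786]
force: [0.9, -0.8, -0.8]
opening: 0.193
finger_force: 57.1
```

>>> play_rows --steps '[{"slide": [0,0,0],"rot": [0,0,0],"claw": 2.2},{"slide": [0,0,0],"rot": [0,0,0],"claw": 3.0},{"slide": [0,0,0],"rot": [0,0,0],"claw": 4.0},{"slide": [0,0,0],"rot": [0,0,0],"claw": 4.0},{"slide": [0,0,0],"rot": [0,0,0],"claw": 4.0}]'

```text
time: 12.05
position: [0.5693, 0.158, 0.1318]
ee_rot: [-0.932, -1.554, -0.786]
force: [-0.3, -0.3, 0.1]
opening: 0.472
finger_force: 0.0
```

>>> play_rows --steps '[{"slide": [0,0,-1],"rot": [0,0,0],"claw": 4.0},{"slide": [0,0,-2.5],"rot": [0,0,0],"claw": 4.0},{"slide": [0,0,-4.5],"rot": [0,0,0],"claw": 4.0},{"slide": [0,0,-7],"rot": [0,0,0],"claw": 4.0},{"slide": [0,0,-10],"rot": [0,0,0],"claw": 4.0},{"slide": [0,0,-12],"rot": [0,0,0],"claw": 4.0},{"slide": [0,0,-12],"rot": [0,0,0],"claw": 4.0},{"slide": [0,0,-12],"rot": [0,0,0],"claw": 4.0}]'

```text
time: 13.05
position: [0.6246, 0.0533, 0.1524]
ee_rot: [-0.933, -1.553, -0.786]
force: [-0.2, 0.3, -0.1]
opening: 0.471
finger_force: 0.0
```

```bash
python3 - <<'E'
from wp import *
s=telemetry.observe();print(s['time'],s['position'],s['force'],s['opening'])
th=np.linspace(0,6.283,60);ts=[];b=m-[0,0,.06]
nme='scene';x,y,w=370,185,90;im=optics.read_camera(nme)[:,:,::-1];k=400/w
for z in(0,1):
    c=cv2.resize(im[y:y+w*3//4,x:x+w],(400,300),interpolation=cv2.INTER_CUBIC)
    if z:
        for C in([m+.0265*np.array([np.cos(q),np.sin(q),0]) for q in th],[b+.16*up+.009*np.array([np.cos(q),np.sin(q),0]) for q in th]):
            cv2.polylines(c,[np.array([(proj(nme,P)-[x,y]+.5)*k for P in C]).astype(np.int32)],True,(0,255,0),1)
    ts.append(c)
wi=optics.read_camera('wrist')[:,:,::-1];ts.append(cv2.resize(wi,(400,300)));ts.append(cv2.resize(im,(400,300)))
cv2.imwrite('pics/end.png',np.vstack([np.hstack(ts[:2]),np.hstack(ts[2:])]))
E
```

```text
13.05 [0.6246 0.0533 0.1524] [-0.2089  0.2835 -0.1222] 0.47096789259861227
```

View pics/end.png

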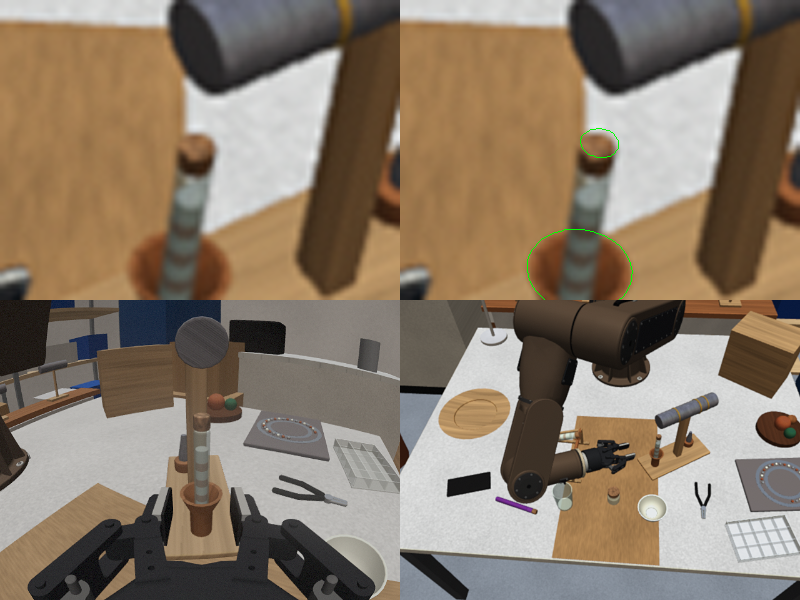

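The tube stands upright in the cup with its cork on the predicted circle (597,142). The hand is clear and the bystanders look undisturbed.

```bash
python3 -c "
from bench import workorder
print(workorder.job_done())"
```

```text
the job is handed in; nothing more can be done
None
```

I handed the job in at about 13 s: the slim tube stands cork up and upright in the cup, seated at floor depth as far as the camera can show, and the last picture shows nothing else disturbed. The hand-in call gave no verdict.

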